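# Index the switch test stage and seat the lever cap

## Robot

A 7-joint arm with a two-finger parallel gripper is mounted at the origin on the work surface. World frame = base frame: x ahead of the robot, y to its left, z up, the work surface at z = 0. Lengths are in m, angles in rad, forces in N, time in s.
With the tool pointing down it reaches from about 0.4 to 0.9 m from the base axis. Payload 5.5 kg.
Tool frame: the origin (TCP) lies at the very end of the fingers, on their centre line; the grasp point (between the pads) lies env.grasp_offset behind it (env.grasp_offset is the distance from the TCP to the grasp point, in m); x points along the fingers, z is the direction in which the jaws open and shut, and the axes are right-handed (so a half turn about x gives the same grasp; the last joint's range is limited). The gripper opens to 92 mm and grips with 3 to 60 N. Pads are 19 mm wide; open, the fingers measure 130 mm over their backs; the gripper's body (75 mm by 190 mm) begins 47 mm behind the grasp point.
Start: joints at [-0.947, 0.501, -0.427, 1.55, 0.221, 1.138, -0.21], TCP at [0.229, 0.608, 0.227] pointing down, gripper open.
Joint ranges: [-2.88, 2.88], [-0.31, 2.03], [-1.54, 1.56], [0.2, 2.42], [-1.41, 4.55], [0.19, 2.02], [-2.57, 2.57]. Speed limits (rad/s): [2.57, 2.57, 3.14, 3.14, 3.14, 3.14, 3.14].

## Interface

Orientations are given as a unit quaternion [x, y, z, w].
In Python, from cell import telemetry, imaging, hand_in, env gives the robot as it stands.
- The arm moves only by the tool drive_tool, never from a script. Its argument "motion" is a list that holds one entry, the list of rows, each a list of 7 numbers: the turn, a rotation vector about the world's x, y, z in degrees, then the shift along the world's x, y, z in m, then the finger opening in m, from 0 to 0.0918. A call has 1 to 10 rows; each row shifts and turns the commanded pose from where the row before left it; what a row does not reach is not made up. A row lasts 1/10 s, in which the tool goes at most 50 mm and 8.59 degrees, less where a joint would pass 70% of its speed; a pose out of reach is approached as far as the arm can. A call with a gripper value outside its range is refused whole. The fingers move at their own pace and stop on an object; "force" is the grip in N (left out, the last holds). Time passes only in rows, so rows that do not move let the fingers close. It gives the time, the measured TCP pose, the force and the opening at its end, in the units of the state.
- telemetry.state(): the state, without advancing time (a new reading comes with each control period).
- imaging.snapshot(name): name is "side" or "top" or "wrist"; returns a dict with "img" (400x640x3 uint8, red, green, blue), "intrinsics" (3x3 intrinsics, pixels), "rvec" (rotation vector, rad) and "tvec" (3), from world to camera coordinates, as OpenCV has them. Camera axes: x right, y down, z forward; pixel columns grow to the right and rows downward; lengths in m; the calibration is good to about 2 mm. The wrist camera is an equidistant fisheye: a pixel r from the principal point sees the ray r / f radians off the axis. A picture is of the moment at which its call begins. There is no depth.
- hand_in(): hands the job in, once; it reports no verdict.
The state is a dict: "time": time; "joint_pos": joint angles; "joint_velocities": joint speeds; "joint_torque": joint torques, N m; "tool_pos": TCP position; "tcp_rot": TCP orientation; "wrist_force": force on the tool from outside, world axes, zero at the start; "torque": the same for the moment, N m; "grip_width": opening from 0.0 (shut) to 1.0 (fully open).
Only numpy, scipy, OpenCV 4.12 (cv2) and the standard library are available. Lean on these libraries where they do the work, as an engineer would, in place of code of your own. Each camera call takes 0.05 s, during which the arm holds its last target.

## Task

On the hand press, draw the spring index plunger out of the hole it is in, swing the stage counter-clockwise (seen from above) to the next hole of the index ring and let the plunger drop fully home there, so that the stage is locked. Only then push the press's black palm head down to its stop to seat the lever cap, let it come all the way back up, and leave the small things lying about undisturbed.

Things in the scene. Friction and masses are not known exactly. Their poses are not given: they have to be found in the camera images.
- press: Grey cast iron hand press bolted to the bench, base plate 300 x 270 x 22 mm. Origin on the bench below the stage axis; x runs from its front (robot side) to its back, y to its left, z up. A square column (70 mm) stands 140 mm from the axis at the back left and carries a head (60 mm wide, 192 to 253 mm above the bench) over the axis.
- stage_axis (a point): Point on the vertical turning axis of the stage, 75 mm up. On this axis: a fixed dark conical index ring (outer radius 102 mm); on it an aluminium stage (radius 62 mm) that turns and bears a small switch with its lever cap and the index arm; above it the ram.
- first_hole (a point): The hole of the index ring in which the plunger starts, 85 mm from the axis, 75 mm up. The next hole is in a bright aluminium ring segment (a lug with a thumbscrew sits on the ring's flank below that hole), clamped anywhere 0.45 to 0.70 rad (26 to 40 degrees) further on, counter-clockwise from above: find it by feel or sight. Between them is a smooth bright land; a hole is a gap in it.
- knob (a point): Centre of the knurled steel pull knob (30 mm diameter, 20 mm long) of the index plunger, on the press's right (-y) side: about 125 mm from the stage axis, 122 mm up. Its z is the plunger's axis, pointing from the hole to the knob's free end, leaning 40 degrees from vertical, outwards from the stage axis: pull along +z. Its y is level and tangential; -y is the way to turn. 25 mm and more is clear on both y sides.
- barrel_end (a point): Knob-side end of the 24 mm barrel that guides the plunger at the end of the stage's arm (26 mm wide); 12 mm below the knob when the plunger is home. Pin 10 mm, hole 13 mm wide (1.5 mm play each side). Let go over the land, the pin rides on it under its spring and snaps in when it comes over the hole; then the stage will not turn. A gripper that keeps holding the knob up keeps it from snapping in.
- plunger (a joint): Pull of the index plunger along its axis, m: 0 fully home in a hole, 0.010 with the tip riding on the land between holes, 0.018 end of travel. Spring: 4.5 N at 0, 7.5 N at 0.010, 9.9 N at the end.
- stage (a joint): Angle of the stage from the first hole, rad, growing counter-clockwise seen from above; ends at -0.15 and 1.0. Turns with light friction (about 1 to 3 N at the knob with the pin riding).
- guard_lip (a point): Middle of the top edge of the guard: an upright curved steel band, 120 mm from the stage axis, 165 to 202 mm up, running 0.8 rad round to either side of this point, held from the head by two 12 mm wide flat bars. It stands above and inward of the knob: a gripper coming straight down on the knob hits it, one leaning outwards along the plunger's axis clears it.
- ram_top (a point): Middle of the top of the black palm head (48 mm diameter, 20 mm tall) on the press ram, on the stage axis, 298 mm above the bench when up. Pushed straight down.
- ram (a joint): How far the ram is pushed down, m: 0 up, 0.018 at its stop. Spring: 6 N at 0, 13 N at the stop; it returns by itself.
- cap_tray: Loose grey open tray of black lever caps, 120 x 90 x 28 mm, origin under its centre; to be left alone.
- guard_cover: Loose orange guarded switch cover, 60 x 36 x 40 mm, origin under its centre; to be left alone.
- pitot_body: Loose chrome pitot switch body, 44 mm diameter, 46 mm tall with a 10 mm side tube reaching 50 mm from the middle, origin under its centre; to be left alone.
- terminal_block: Loose ivory ceramic terminal block, 34 x 74 x 28 mm, origin under its centre; to be left alone.

How it is judged:
By the outcome, as a careful person would: the job done as asked, in the order asked, and still so for the second after the job is handed in, with the robot touching nothing.
It also fails if it takes over 51 s, if anything falls off the work surface, if the arm or the gripper's body presses on something with over 40 N, if the wrist force passes 120 N, or if a joint passes its speed limit or range.

## Working session

There is one attempt and no reset: what is moved stays moved. The work goes in short steps, Python scripts to look and compute and a tool call to move; the robot and the scene stay as the last step left them, time stands still between calls to the robot, and variables do not carry over. Pictures are saved under pics/ and viewed, and the job is handed in when it is done.

Besides the shell and the picture viewer there is one more tool, called after "Emit:" by a JSON object that holds its "method" and its "body", one argument or row to a line. drive_tool: Moves the arm, as the interface text tells. Its arguments: {"type":"object","properties":{"motion":{"type":"array","items":{"type":"array","items":{"type":"array","items":{"type":"number"}}}},"force":{"type":"number"}},"required":["motion"]}

```bash
ls; mkdir -p pics; cat > h.py <<'E'
import numpy as np, cv2, json
from scipy.spatial.transform import Rotation as R
from cell import telemetry, imaging, env
def snap(n,tag):
    d=imaging.snapshot(n); cv2.imwrite(f'pics/{tag}.png',d['img'][:,:,::-1])
    np.savez(f'pics/{tag}.npz',**{k:np.array(v) for k,v in d.items()}); return d
def load(tag): return dict(np.load(f'pics/{tag}.npz'))
def ray(d,uv,fish=False):
    K=np.array(d['intrinsics']);Rm=R.from_rotvec(np.ravel(d['rvec'])).as_matrix();t=np.ravel(d['tvec'])
    x=(uv[0]-K[0,2])/K[0,0];y=(uv[1]-K[1,2])/K[1,1]
    if fish:
        r=np.hypot(x,y);v=np.array([np.sin(r)*x/r,np.sin(r)*y/r,np.cos(r)])
    else: v=np.array([x,y,1.])
    v=Rm.T@v; return -Rm.T@t, v/np.linalg.norm(v)
def plane(d,uv,z,fish=False):
    o,v=ray(d,uv,fish); return o+v*(z-o[2])/v[2]
def two(a,ua,b,ub):
    o1,v1=ray(a,ua);o2,v2=ray(b,ub)
    s=np.linalg.lstsq(np.c_[v1,-v2],o2-o1,rcond=None)[0]
    p,q=o1+s[0]*v1,o2+s[1]*v2
    return (p+q)/2,np.linalg.norm(p-q)
def proj(d,P):
    K=np.array(d['intrinsics']);return cv2.projectPoints(np.array(P,float).reshape(-1,3),np.ravel(d['rvec']),np.ravel(d['tvec']),K,None)[0].reshape(-1,2)
E
python3 - <<'E'
from h import *
for n in ['side','top','wrist']:
    d=snap(n,n+'0'); print(n,np.array(d['intrinsics']).tolist(),-R.from_rotvec(np.ravel(d['rvec'])).as_matrix().T@np.ravel(d['tvec']))
s=telemetry.state();print(s,env.grasp_offset)
E
```

```text
pics
side [[421.6842699410516, 0.0, 316.31480115736963], [0.0, 421.6842699410516, 205.01116270679], [0.0, 0.0, 1.0]] [ 0.50385426 -0.66368449  0.83887114]
top [[435.50752866900325, 0.0, 318.63646908860323], [0.0, 435.50752866900325, 193.64128764791985], [0.0, 0.0, 1.0]] [0.35192872 0.0888879  1.18089586]
wrist [[309.70691628693146, 0.0, 319.3931992428404], [0.0, 309.70691628693146, 193.12252537451135], [0.0, 0.0, 1.0]] [0.15891844 0.63588227 0.3843532 ]
{'time': 0.15, 'joint_pos': array([-0.94677106,  0.50169575, -0.42682582,  1.55120903,  0.22081168,
        1.13831079, -0.2102688 ]), 'joint_velocities': array([ 5.44334611e-04,  2.58026502e-05, -7.98130159e-04, -3.58177605e-03,
       -8.81792810e-04, -8.69622671e-04,  2.69711603e-04]), 'joint_torque': array([-6.48134723e-03, -5.67113328e+01, -5.82496986e+00, -2.79460984e+01,
       -6.87816041e-02,  2.66205508e-02,  1.01505325e-04]), 'tool_pos': array([0.22931917, 0.60761433, 0.22587705]), 'tcp_rot': array([-0.40248728,  0.58205572,  0.40188934,  0.58111968]), 'wrist_force': array([-0.77579058, -0.49155219, -0.36215157]), 'torque': array([-0.00917059,  0.01357558,  0.00172623]), 'grip_width': 1.0009780042465184} 0.0188
```

View pics/side0.png

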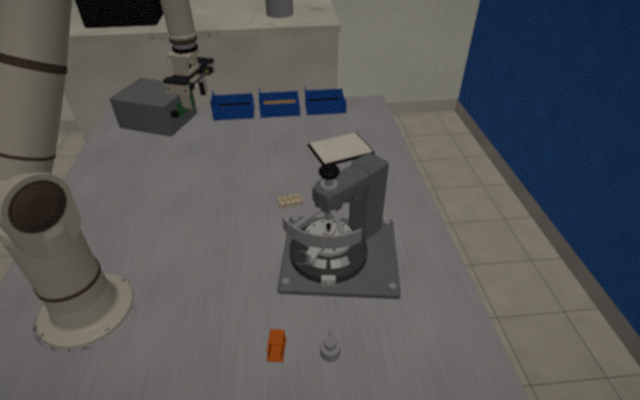

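View pics/top0.png

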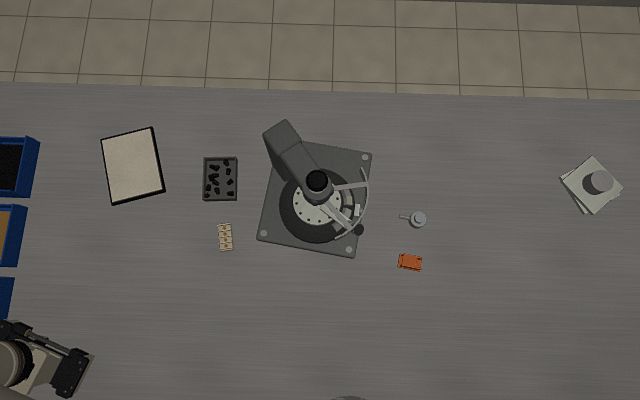

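View pics/wrist0.png

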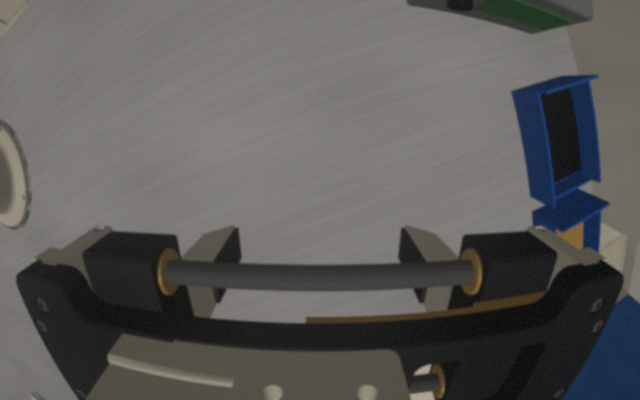

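The side view shows the press at (335,230) and the top view shows it at (318,200). I'll zoom in on both.

```bash
python3 - <<'E'
import cv2
a=cv2.imread('pics/top0.png')[110:270,240:440];cv2.imwrite('pics/topz.png',cv2.resize(a,None,fx=4,fy=3.75,interpolation=2) if 0 else cv2.resize(a,(750,600),interpolation=2))
a=cv2.imread('pics/side0.png')[145:305,260:420];cv2.imwrite('pics/sidez.png',cv2.resize(a,(600,600),interpolation=2))
E
```

```text
(no output)
```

View pics/topz.png

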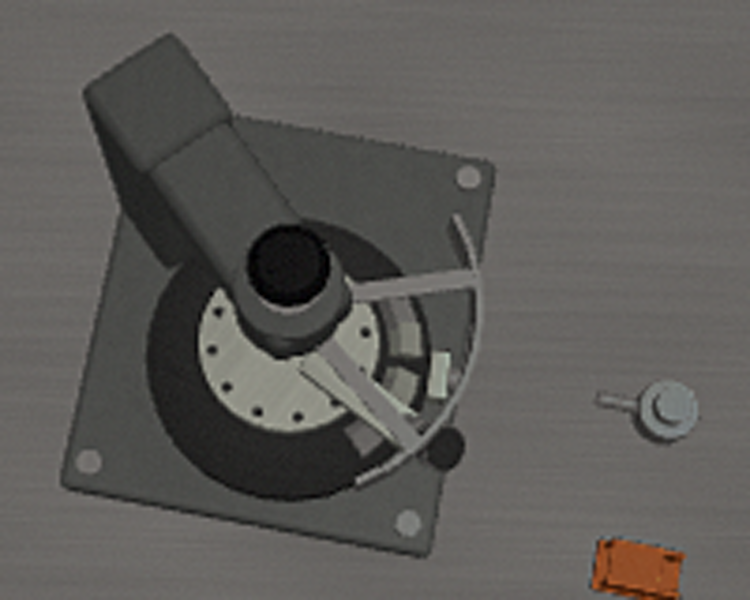

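View pics/sidez.png

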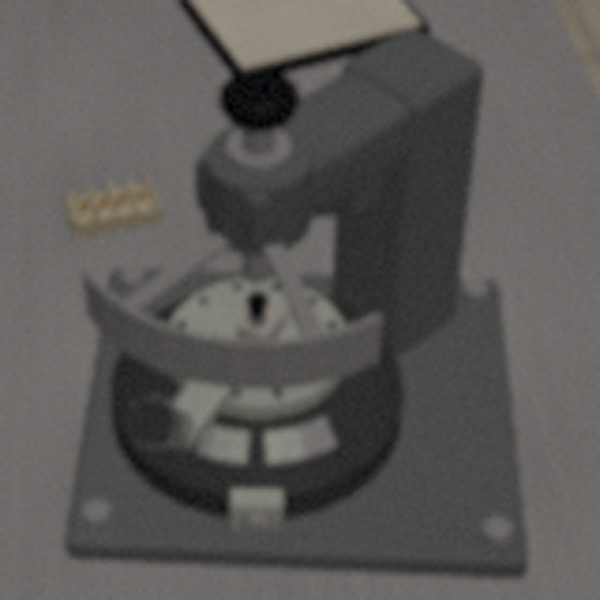

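```bash
python3 - <<'E'
from h import *
t=load('top0');s=load('side0')
z=lambda u,v:(240+u*200/750.,110+v*160/600.)
w=lambda u,v:(260+u*160/600.,145+v*160/600.)
for n,u in dict(b1=(89,461),b2=(408,523),b3=(468,177)).items(): print(n,plane(t,z(*u),.022))
print('ram',plane(t,z(289,265),.298))
print('ramS',plane(s,w(260,96),.298), two(t,z(289,265),s,w(260,96)))
print('knob',plane(t,z(445,448),.13), )
for i,u in [('b1s',(97,511)),('b2s',(498,527))]: print(i,plane(s,w(*u),.022))
print('gap',plane(t,z(405,362),.077),plane(s,w(257,447),.077))
print('lug',plane(t,z(440,373),.06),plane(s,w(258,508),.06))
print('knobS',two(t,z(445,448),s,w(152,425)))
g=lambda d,f,c:None
# cover, pitot, block, tray
for n,u in dict(cover=(409,262),pitot=(418,219),block=(225,237),tray=(220,179)).items(): print(n,plane(t,u,.03))
E
```

```text
b1 [0.51576447 0.23651766 0.022     ]
b2 [0.47859813 0.00823072 0.022     ]
b3 [ 0.7370143  -0.03279514  0.022     ]
ram [0.59045726 0.0960813  0.298     ]
ramS [0.5963837 0.0853735 0.298    ] (array([0.59536803, 0.09632935, 0.28931773]), np.float64(0.004964607554965629))
knob [ 0.51609045 -0.00757306  0.13      ]
b1s [0.48215551 0.01455315 0.022     ]
b2s [ 0.74132987 -0.02566172  0.022     ]
gap [0.58337942 0.01570169 0.077     ] [0.58744473 0.01051964 0.077     ]
lug [ 0.57984584 -0.01002725  0.06      ] [ 0.58406224 -0.02504657  0.06      ]
knobS (array([ 0.51886864, -0.0078437 ,  0.12461792]), np.float64(0.00386085232463583))
cover [ 0.44979418 -0.14941766  0.03      ]
pitot [ 0.56492919 -0.17560934  0.03      ]
block [0.50063342 0.33746333 0.03      ]
tray [0.65927472 0.36389247 0.03      ]
```

```bash
python3 - <<'E'
from h import *
s=telemetry.state();R0=R.from_quat(s['tcp_rot']);M=R0.as_matrix();print(M.round(3))
phi=np.radians(-126.3);a=np.radians(40)
zp=np.array([np.cos(phi)*np.sin(a),np.sin(phi)*np.sin(a),np.cos(a)])
y=np.array([np.sin(phi),-np.cos(phi),0]);print('zp',zp,'turn dir',-y)
for sg in (1,-1):
    X=-zp;Z=sg*y;Y=np.cross(Z,X)
    T=R.from_matrix(np.c_[X,Y,Z]);rv=(T*R0.inv()).as_rotvec(degrees=True);print(sg,rv,np.linalg.norm(rv))
k=np.array([.517,-.008,.125])
print('grasp TCP',k-zp*0, 'stand', k+.12*zp)
# camera offset in tool
d=load('wrist0');o=-R.from_rotvec(np.ravel(d['rvec'])).as_matrix().T@np.ravel(d['tvec'])
print('cam in tool',M.T@(o-s['tool_pos']))
E
```

```text
[[-0.001 -0.936  0.353]
 [-0.001  0.353  0.936]
 [-1.     0.    -0.002]]
zp [-0.38053874 -0.51804071  0.76604444] turn dir [ 0.80592828 -0.59201318 -0.        ]
1 [ 12.27033277 -41.05853236  71.17913873] 83.08329516468804
-1 [  44.1658153    12.99171719 -100.80046274] 110.81578066425914
grasp TCP [ 0.517 -0.008  0.125] stand [ 0.47133535 -0.07016489  0.21692533]
cam in tool [-0.15847412  0.0758562   0.00134972]
```

Emit:
{"method": "drive_tool", "body": {
  "motion": [
    [[2.76,0.81,-6.3,0.015,-0.02,0.03,0.0918],[2.76,0.81,-6.3,0.015,-0.03,0.03,0.0918],[2.76,0.81,-6.3,0.015,-0.03,0.03,0.0918],[2.76,0.81,-6.3,0.015,-0.03,0.03,0.0918],[2.76,0.81,-6.3,0.015,-0.03,0.02,0.0918],[2.76,0.81,-6.3,0.015,-0.03,0.02,0.0918],[2.76,0.81,-6.3,0.015,-0.03,0.01,0.0918],[2.76,0.81,-6.3,0.015,-0.03,0,0.0918],[2.76,0.81,-6.3,0.01,-0.03,0,0.0918],[2.76,0.81,-6.3,0.01,-0.03,0,0.0918]]
  ]
}}

```text
time: 1.15
tool_pos: [0.3698, 0.3165, 0.3968]
tcp_rot: [0.131, 0.634, 0.187, 0.739]
wrist_force: [0.7, -0.1, -0.4]
grip_width: 0.999
```

Emit:
{"method": "drive_tool", "body": {
  "motion": [
    [[2.76,0.81,-6.3,0.007,-0.04,0,0.0918],[2.76,0.81,-6.3,0.007,-0.04,0,0.0918],[2.76,0.81,-6.3,0.007,-0.045,0,0.0918],[2.76,0.81,-6.3,0.007,-0.045,0,0.0918],[2.76,0.81,-6.3,0.007,-0.045,0,0.0918],[2.76,0.81,-6.3,0.007,-0.045,-0.01,0.0918],[0,0,0,0.007,-0.045,-0.03,0.0918],[0,0,0,0.007,-0.045,-0.03,0.0918],[0,0,0,0.007,-0.045,-0.03,0.0918],[0,0,0,0.007,-0.03,-0.02,0.0918]]
  ]
}}

```text
time: 2.15
tool_pos: [0.4334, -0.0682, 0.2818]
tcp_rot: [0.404, 0.57, 0.04, 0.715]
wrist_force: [0.9, -0.1, 0.8]
grip_width: 0.998
```

```bash
python3 - <<'E'
from h import *
for n in ['wrist','side','top']: snap(n,n+'1')
a=cv2.imread('pics/side1.png')[100:340,200:480];b=cv2.imread('pics/top1.png')[110:290,230:440]
cv2.imwrite('pics/sidez1.png',cv2.resize(a,(700,600),interpolation=2));cv2.imwrite('pics/topz1.png',cv2.resize(b,(700,600),interpolation=2))
s=telemetry.state();print(s['tool_pos'],R.from_quat(s['tcp_rot']).as_matrix().round(3),s['joint_pos'].round(2),s['time'])
E
```

```text
[ 0.43352659 -0.06693204  0.28163664] [[ 0.345  0.406  0.846]
 [ 0.518  0.67  -0.532]
 [-0.783  0.622  0.021]] [ 0.39  0.04  0.24  2.18 -0.78  1.11  0.51] 2.3
```

View pics/wrist1.png

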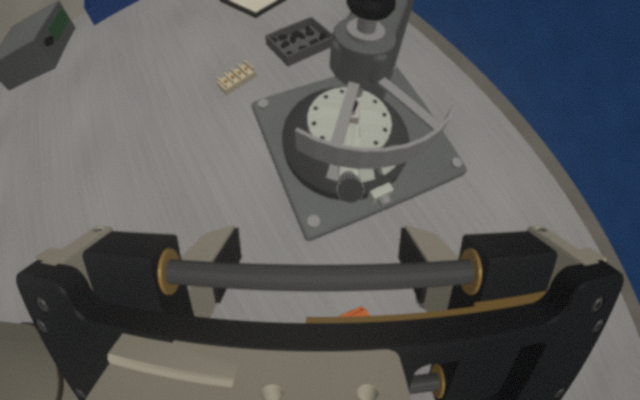

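View pics/sidez1.png

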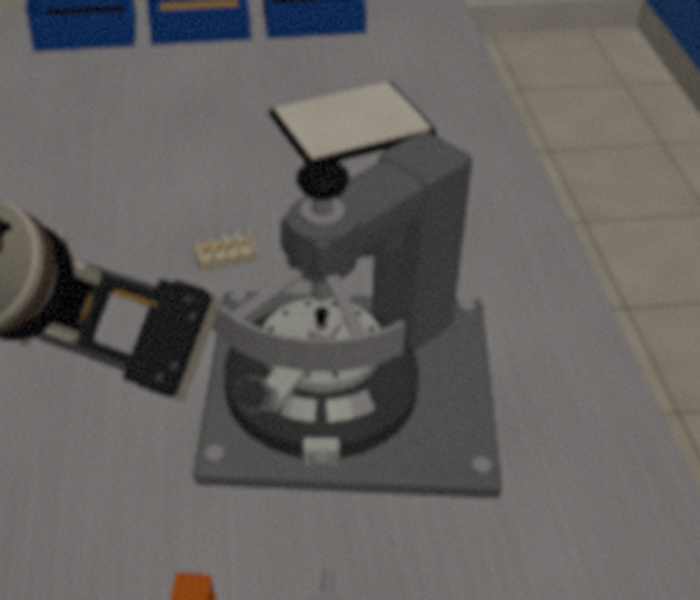

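```bash
python3 - <<'E'
from h import *
a=cv2.imread('pics/wrist1.png')[60:260,250:470];cv2.imwrite('pics/wristz1.png',cv2.resize(a,(660,600),interpolation=2))
E
```

```text
(no output)
```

View pics/wristz1.png

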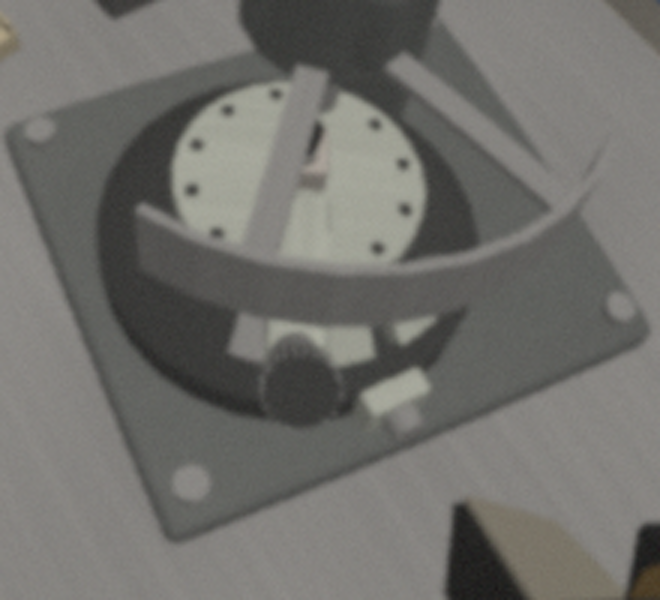

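View pics/topz1.png

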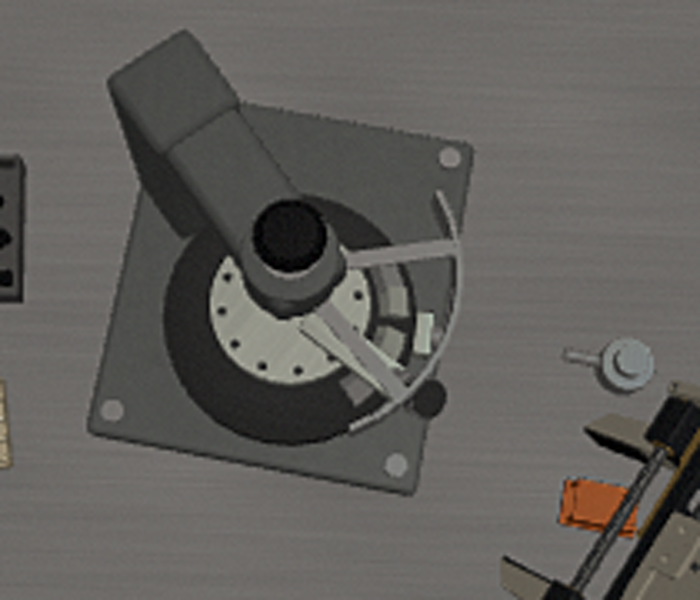

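```bash
python3 - <<'E'
from h import *
t=load('top0');s=load('side0');w=load('wrist1')
Z=lambda u,v:(240+u*200/750.,110+v*160/600.)
S=lambda u,v:(260+u*160/600.,145+v*160/600.)
W=lambda u,v:(250+u/3.,60+v/3.)
for n,u in dict(b1=(39,129),b2=(191,481),b3=(621,305)).items(): print(n,plane(w,W(*u),.022,True))
print('knob face W',plane(w,W(302,392),.13,True),plane(w,W(302,392),.125,True),'T',plane(t,Z(445,448),.13))
print('lug',plane(w,W(397,390),.06,True))
def multi(rs):
    A=0;b=0
    for o,v in rs:
        P=np.eye(3)-np.outer(v,v);A=A+P;b=b+P@o
    p=np.linalg.solve(A,b);return p,[np.linalg.norm((np.eye(3)-np.outer(v,v))@(p-o)) for o,v in rs]
print(multi([ray(w,W(302,392),True),ray(t,Z(446,449))]))
print(multi([ray(w,W(302,392),True),ray(t,Z(446,449)),ray(s,S(148,418))]))
E
```

```text
b1 [0.51879416 0.24326636 0.022     ]
b2 [0.48230743 0.0130091  0.022     ]
b3 [ 0.74416856 -0.02963551  0.022     ]
knob face W [ 0.5184667  -0.00695205  0.13      ] [ 0.52014521 -0.00555062  0.125     ] T [ 0.51609045 -0.00757306  0.13      ]
lug [ 0.58092937 -0.01005841  0.06      ]
(array([ 0.51552811, -0.00816657,  0.13576541]), [np.float64(0.0010607559176794288), np.float64(0.0010607559176795418)])
(array([ 0.51720459, -0.00782261,  0.13166781]), [np.float64(0.0007439902118984627), np.float64(0.0020035994536600466), np.float64(0.0013613306456527036)])
```

```bash
cat >> h.py <<'E'
AX=np.array([.594,.0995])
def frame(deg):
    phi=np.radians(deg);a=np.radians(40)
    zp=np.array([np.cos(phi)*np.sin(a),np.sin(phi)*np.sin(a),np.cos(a)])
    Z=np.array([-np.sin(phi),np.cos(phi),0]);X=-zp
    return zp,Z,R.from_matrix(np.c_[X,np.cross(Z,X),Z])
E
python3 - <<'E'
from h import *
zp,Z,T=frame(-125.5);k=np.array([.522,-.002,.122]);s=telemetry.state()
print((T*R.from_quat(s['tcp_rot']).inv()).as_rotvec(degrees=True))
print(zp,Z)
for d in(.1,.05,-.012): print(d,k+d*zp,k+d*zp-s['tool_pos'])
print(s['tool_pos'])
E
```

```text
[ 1.92198726  0.15460212 -3.31824934]
[-0.37326866 -0.52330337  0.76604444] [ 0.81411552 -0.58070296  0.        ]
0.1 [ 0.48467313 -0.05433034  0.19860444] [ 0.05114654  0.0126017  -0.0830322 ]
0.05 [ 0.50333657 -0.02816517  0.16030222] [ 0.06980998  0.03876687 -0.12133442]
-0.012 [0.52647922 0.00427964 0.11280747] [ 0.09295264  0.07121168 -0.16882918]
[ 0.43352659 -0.06693204  0.28163664]
```

Emit:
{"method": "drive_tool", "body": {
  "motion": [
    [[0.4,0.03,-0.7,0.01,0.0025,-0.0165,0.05],[0.4,0.03,-0.7,0.01,0.0025,-0.0165,0.05],[0.4,0.03,-0.7,0.01,0.0025,-0.0165,0.05],[0.4,0.03,-0.6,0.01,0.0025,-0.0165,0.05],[0.3,0.03,-0.6,0.011,0.0026,-0.017,0.05],[0,0,0,0.0075,0.0105,-0.0153,0.05],[0,0,0,0.0075,0.0105,-0.0153,0.05],[0,0,0,0.0075,0.0105,-0.0153,0.05],[0,0,0,0,0,0,0.05],[0,0,0,0,0,0,0.05]]
  ]
}}

```text
time: 3.3
tool_pos: [0.5074, -0.0205, 0.1555]
tcp_rot: [0.431, 0.559, 0.03, 0.708]
wrist_force: [-0.2, 0.1, 0.2]
grip_width: 0.545
```

```bash
python3 - <<'E'
from h import *
for n in ['wrist','side']: snap(n,n+'2')
a=cv2.imread('pics/side2.png')[180:310,250:410];cv2.imwrite('pics/sidez2.png',cv2.resize(a,(738,600),interpolation=2))
s=telemetry.state();zp,Z,T=frame(-125.5);k=np.array([.522,-.002,.122])
print(s['tool_pos'],T.as_matrix().T@(s['tool_pos']-k),(T*R.from_quat(s['tcp_rot']).inv()).as_rotvec(degrees=True))
E
```

```text
[ 0.50776333 -0.02186203  0.15581604] [-4.16125561e-02  3.01650273e-03 -5.63566204e-05] [ 0.14958804  0.3412136  -0.19407701]
```

View pics/wrist2.png

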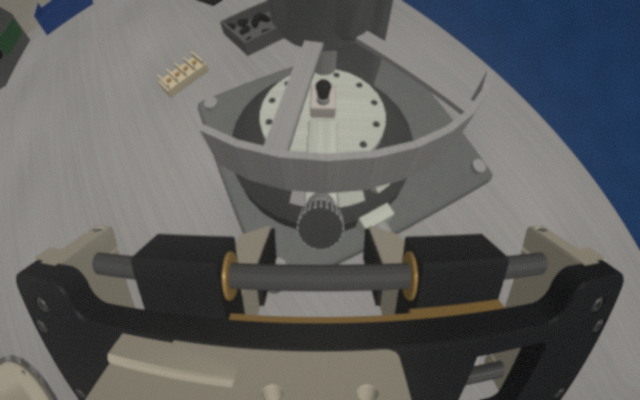

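View pics/sidez2.png

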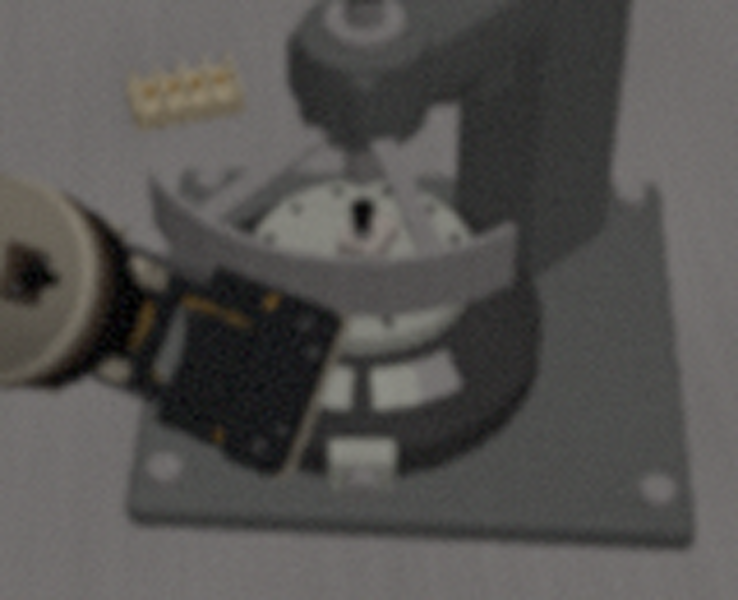

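```bash
python3 - <<'E'
from h import *
w=load('wrist2');s=telemetry.state();M=R.from_quat(s['tcp_rot']).as_matrix();
k=np.array([.522,-.002,.122])
for uv in [(321,228),(320,226),(343,222),(300,222)]:
    o,v=ray(w,uv,True);o=M.T@(o-s['tool_pos']);v=M.T@v
    for x in (.025,.0316,.038): print(uv,x,(o+v*(x-o[0])/v[0]).round(4))
print(M.T@(k-s['tool_pos']))
a=cv2.imread('pics/wrist2.png')[160:280,240:400];cv2.imwrite('pics/wristz2.png',cv2.resize(a,(800,600),interpolation=2))
E
```

```text
(321, 228) 0.025 [ 0.025   0.0013 -0.0002]
(321, 228) 0.0316 [ 0.0316 -0.0015 -0.0002]
(321, 228) 0.038 [ 0.038  -0.0042 -0.0001]
(320, 226) 0.025 [ 0.025   0.0027 -0.0008]
(320, 226) 0.0316 [ 0.0316 -0.0001 -0.0008]
(320, 226) 0.038 [ 0.038  -0.0027 -0.0008]
(343, 222) 0.025 [0.025  0.0054 0.0137]
(343, 222) 0.0316 [0.0316 0.0027 0.0142]
(343, 222) 0.038 [0.038  0.0002 0.0148]
(300, 222) 0.025 [ 0.025   0.0054 -0.0135]
(300, 222) 0.0316 [ 0.0316  0.0027 -0.0139]
(300, 222) 0.038 [ 0.038   0.0002 -0.0144]
[ 4.16084720e-02 -3.07189345e-03 -7.62666544e-05]
```

View pics/wristz2.png

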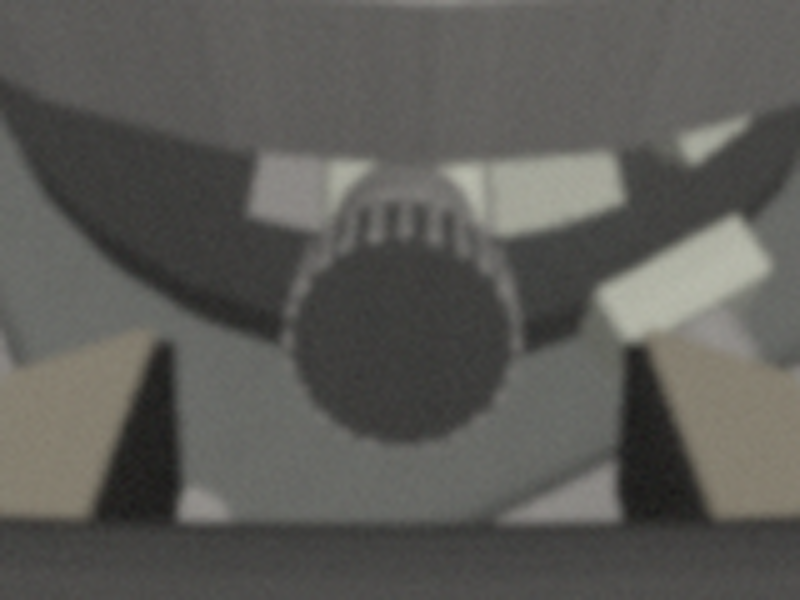

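Emit:
{"method": "drive_tool", "body": {
  "motion": [
    [[0,0,0,0.0047,0.0067,-0.0105,0.05],[0,0,0,0.0047,0.0067,-0.0105,0.05],[0,0,0,0.0047,0.0067,-0.0105,0.05],[0,0,0,0.0047,0.0067,-0.0105,0.05],[0,0,0,0,0,0,0.05]]
  ],
  "force": 35
}}

```text
time: 3.9
tool_pos: [0.5262, 0.0058, 0.1127]
tcp_rot: [0.431, 0.559, 0.03, 0.708]
wrist_force: [0.2, -0.6, 0.2]
grip_width: 0.545
```

```bash
python3 - <<'E'
from h import *
snap('wrist','wrist3')
s=telemetry.state();print(s['tool_pos'],s['wrist_force'],R.from_quat(s['tcp_rot']).as_matrix().T@(np.array([.522,-.002,.122])-s['tool_pos']))
a=cv2.imread('pics/wrist3.png')[160:310,220:420];cv2.imwrite('pics/wristz3.png',cv2.resize(a,(800,600),interpolation=2))
E
```

```text
[0.52621745 0.00518281 0.11305146] [ 0.43983336  0.25740863 -0.83636758] [-0.01218771 -0.00059478  0.00074977]
```

View pics/wristz3.png

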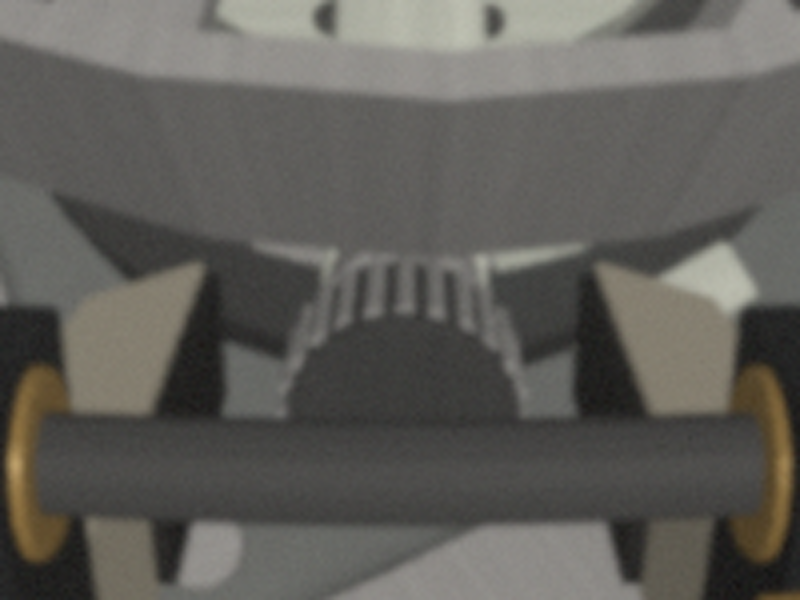

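Emit:
{"method": "drive_tool", "body": {
  "motion": [
    [[0,0,0,0,0,0,0.01],[0,0,0,0,0,0,0.01],[0,0,0,0,0,0,0.01],[0,0,0,0,0,0,0.01]]
  ],
  "force": 35
}}

```text
time: 4.35
tool_pos: [0.5265, 0.0048, 0.1132]
tcp_rot: [0.431, 0.558, 0.029, 0.708]
wrist_force: [-2.3, -2.3, 3.6]
grip_width: 0.317
```

Emit:
{"method": "drive_tool", "body": {
  "motion": [
    [[0,0,0,-0.0013,-0.0018,0.0027,0.01],[0,0,0,-0.0013,-0.0018,0.0027,0.01],[0,0,0,-0.0013,-0.0018,0.0027,0.01],[0,0,0,-0.0013,-0.0019,0.0027,0.01],[0,0,0,0,0,0,0.01]]
  ]
}}

```text
time: 4.85
tool_pos: [0.521, -0.0019, 0.1235]
tcp_rot: [0.431, 0.558, 0.029, 0.708]
wrist_force: [5.3, 4.1, -7.2]
grip_width: 0.314
```

```bash
python3 - <<'E'
from h import *
snap('wrist','wrist4')
s=telemetry.state();zp,Z,T=frame(-125.5);print(s['tool_pos'],s['wrist_force'],'force tool',T.as_matrix().T@s['wrist_force'],s['torque'],s['grip_width'])
a=cv2.imread('pics/wrist4.png')[160:310,220:420];cv2.imwrite('pics/wristz4.png',cv2.resize(a,(800,600),interpolation=2))
# arc about axis, per-degree displacement
p=s['tool_pos'][:2]-AX
for d in (5,10,15,20,25,30):
    q=R.from_rotvec([0,0,d],degrees=True).as_matrix()[:2,:2]@p; print(d,(q-p).round(4))
E
```

```text
[ 0.52098017 -0.00182116  0.12335688] [ 4.65309809  3.55761328 -6.94249957] force tool [ 8.91682994 -0.17394789  1.72224282] [-1.1055017   0.16546688 -0.50974588] 0.31863617199778915
5 [ 0.0091 -0.006 ]
10 [ 0.0187 -0.0111]
15 [ 0.0287 -0.0154]
20 [ 0.0391 -0.0189]
25 [ 0.0497 -0.0214]
30 [ 0.0604 -0.0229]
```

View pics/wristz4.png

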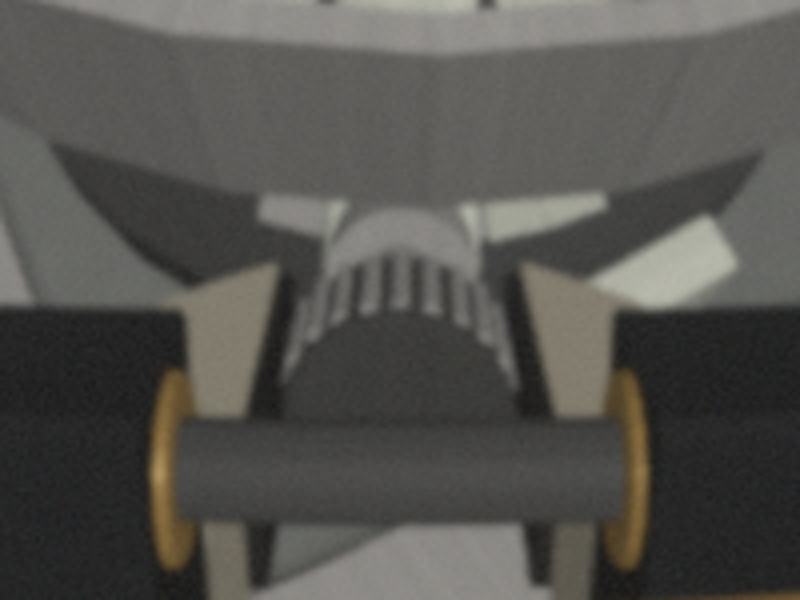

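Emit:
{"method": "drive_tool", "body": {
  "motion": [
    [[0,0,1,0.0018,-0.0012,0,0.01],[0,0,1,0.0018,-0.0012,0,0.01],[0,0,1,0.0018,-0.0012,0,0.01],[0,0,1,0.0018,-0.0012,0,0.01],[0,0,1,0.0019,-0.0012,0,0.01]]
  ]
}}

```text
time: 5.4
tool_pos: [0.5299, -0.0075, 0.1231]
tcp_rot: [0.406, 0.577, 0.061, 0.706]
wrist_force: [4.2, 4.0, -5.9]
grip_width: 0.32
```

```bash
python3 - <<'E'
from h import *
s=telemetry.state();zp,Z,T=frame(-120.5);print(s['tool_pos'],'force tool',T.as_matrix().T@s['wrist_force'],s['torque'],s['grip_width'],(T*R.from_quat(s['tcp_rot']).inv()).as_rotvec(degrees=True))
E
```

```text
[ 0.52990394 -0.00750822  0.12305561] force tool [8.10467696 0.4781873  1.64218546] [-1.07599008  0.03074954 -0.53659934] 0.3202314093753308 [ 0.07945167  0.20322662 -0.26869326]
```

Emit:
{"method": "drive_tool", "body": {
  "motion": [
    [[0,0,2,0.0038,-0.0022,0,0.01],[0,0,2,0.0039,-0.002,0,0.01],[0,0,2,0.0039,-0.0019,0,0.01],[0,0,2,0.004,-0.0017,0,0.01],[0,0,2,0.004,-0.0016,0,0.01],[0,0,0,0,0,0,0.01]]
  ]
}}

```text
time: 6.0
tool_pos: [0.55, -0.0172, 0.1227]
tcp_rot: [0.354, 0.61, 0.122, 0.698]
wrist_force: [2.4, 2.8, -8.6]
grip_width: 0.318
```

```bash
python3 - <<'E'
from h import *
s=telemetry.state();zp,Z,T=frame(-110.5);print(s['tool_pos'],'force tool',T.as_matrix().T@s['wrist_force'],s['torque'],s['grip_width'],(T*R.from_quat(s['tcp_rot']).inv()).as_rotvec(degrees=True))
for n in ['wrist','side']: snap(n,n+'5')
a=cv2.imread('pics/side5.png')[180:310,250:410];cv2.imwrite('pics/sidez5.png',cv2.resize(a,(738,600),interpolation=2))
a=cv2.imread('pics/wrist5.png')[110:260,220:420];cv2.imwrite('pics/wristz5.png',cv2.resize(a,(800,600),interpolation=2))
E
```

```text
[ 0.54999729 -0.01721161  0.12267965] force tool [ 8.80819053 -2.92582951  1.23130006] [-1.21207755  0.02636982 -0.44616265] 0.3178248197586883 [ 0.06651012  0.22445147 -0.31134181]
```

View pics/wristz5.png

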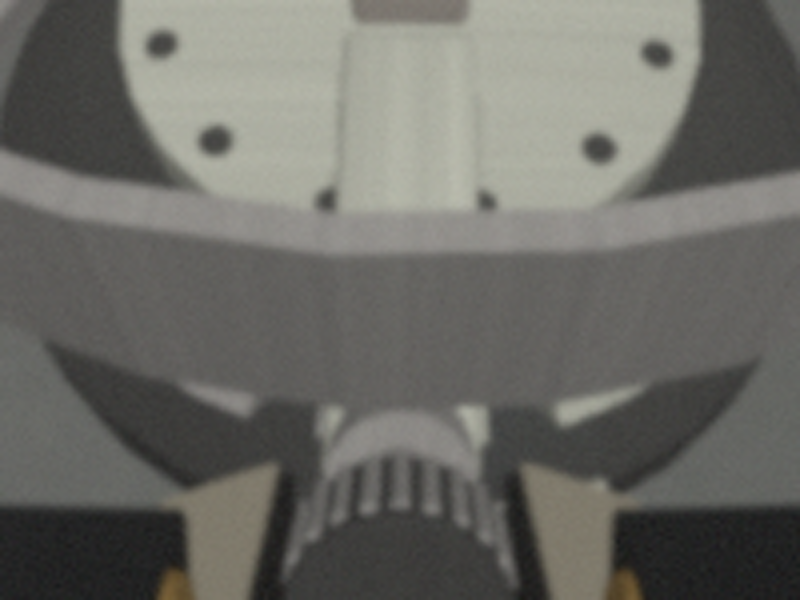

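View pics/sidez5.png

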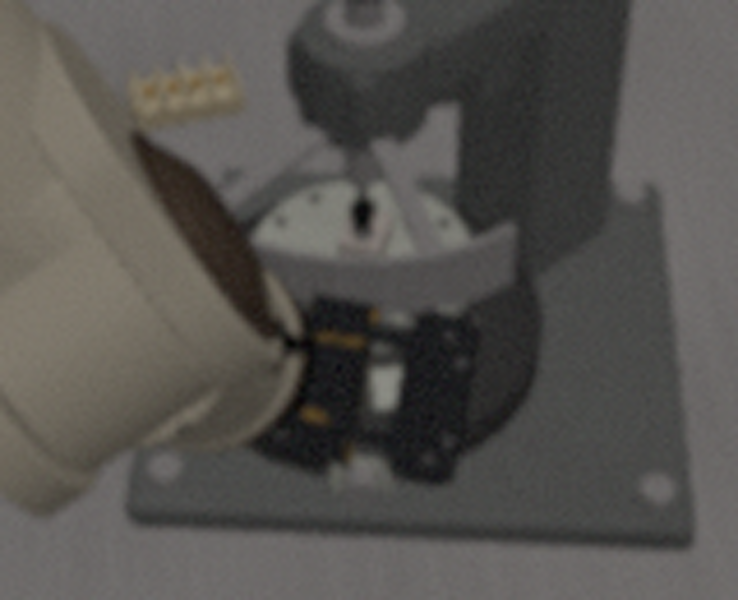

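Emit:
{"method": "drive_tool", "body": {
  "motion": [
    [[0,0,1.75,0.0036,-0.0013,0,0.01],[0,0,1.75,0.0036,-0.0012,0,0.01],[0,0,1.75,0.0037,-0.0011,0,0.01],[0,0,1.75,0.0037,-0.001,0,0.01],[0,0,0,0,0,0,0.01],[0,0,0,0,0,0,0.044],[0,0,0,0,0,0,0.044],[0,0,0,0,0,0,0.044]]
  ]
}}

```text
time: 6.9
tool_pos: [0.5647, -0.0226, 0.1243]
tcp_rot: [0.317, 0.63, 0.164, 0.69]
wrist_force: [-0.4, -0.4, -0.3]
grip_width: 0.471
```

```bash
python3 - <<'E'
from h import *
s=telemetry.state();zp,Z,T=frame(-103.5);print(zp,Z,s['tool_pos'],'force tool',T.as_matrix().T@s['wrist_force'],s['torque'],s['grip_width'],(T*R.from_quat(s['tcp_rot']).inv()).as_rotvec(degrees=True))
p=s['tool_pos'][:2]-AX;print(np.hypot(*p),np.degrees(np.arctan2(p[1],p[0])))
for n in ['wrist']: snap(n,n+'6')
a=cv2.imread('pics/wrist6.png')[110:260,220:420];cv2.imwrite('pics/wristz6.png',cv2.resize(a,(800,600),interpolation=2))
E
```

```text
[-0.15005579 -0.62502734  0.76604444] [ 0.97236992 -0.23344536  0.        ] [ 0.56465469 -0.02257948  0.12434364] force tool [-0.06200731 -0.55905188 -0.2691694 ] [-0.83574927  0.25892211 -0.03642364] 0.4708501509491004 [ 0.02325065  0.34531334 -0.15052923]
0.12555695084041493 -103.51625000702748
```

View pics/wristz6.png

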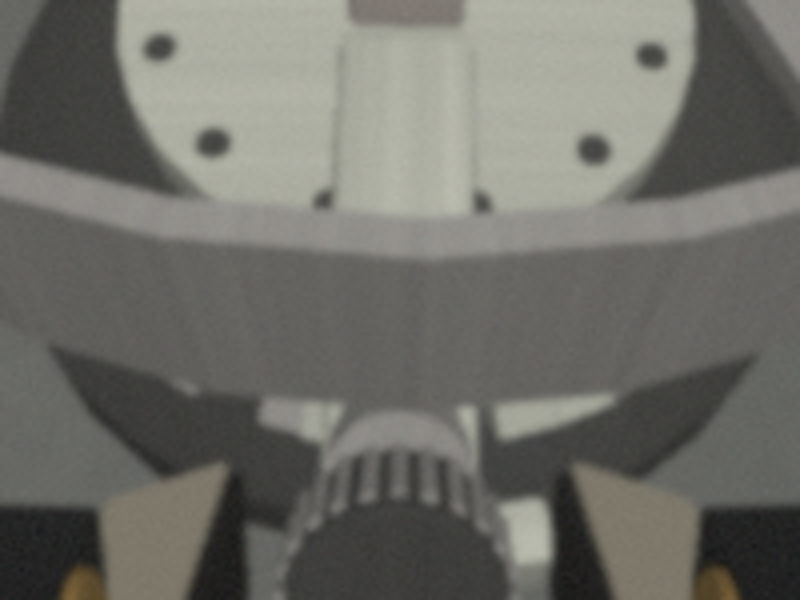

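Emit:
{"method": "drive_tool", "body": {
  "motion": [
    [[0,0,0,0.0007,0.0027,-0.0033,0.044],[0,0,0,0.0007,0.0027,-0.0033,0.044],[0,0,0,0.0006,0.0026,-0.0033,0.044],[0,0,0,0.002,-0.0005,0,0.044],[0,0,0,0.002,-0.0005,0,0.044],[0,0,0,0.0018,-0.0004,0,0.044],[0,0,0,0,0,0,0.044]]
  ]
}}

```text
time: 7.65
tool_pos: [0.5726, -0.0156, 0.1136]
tcp_rot: [0.317, 0.63, 0.164, 0.69]
wrist_force: [0.1, -0.6, 0.6]
grip_width: 0.477
```

```bash
cat > st.py <<'E'
from h import *
s=telemetry.state();M=R.from_quat(s['tcp_rot']).as_matrix()
p=s['tool_pos'][:2]-AX
print(s['time'],s['tool_pos'].round(4),'F',s['wrist_force'].round(1),'Ftool',(M.T@s['wrist_force']).round(2),'T',(M.T@s['torque']).round(2),'grip',s['grip_width']*.0918,'r',np.hypot(*p),'deg',np.degrees(np.arctan2(p[1],p[0])),'toolZ az',np.degrees(np.arctan2(M[1,2],M[0,2]))-90)
E
python3 st.py
```

```text
7.65 [ 0.5726 -0.0156  0.1136] F [ 0.1 -0.6  0.6] Ftool [-0.85 -0.05  0.24] T [-0.01  0.06 -0.82] grip 0.04382338314727135 r 0.11711188179492517 deg -100.53296104159918 toolZ az -103.30508050386534
```

Emit:
{"method": "drive_tool", "body": {
  "motion": [
    [[0,0,0.45,0.001,-0.0002,0,0.044],[0,0,0.45,0.001,-0.0002,0,0.044],[0,0,0.45,0.001,-0.0002,0,0.044],[0,0,0,0,0,0,0.044]]
  ]
}}

```text
time: 8.05
tool_pos: [0.5751, -0.016, 0.1134]
tcp_rot: [0.309, 0.634, 0.172, 0.687]
wrist_force: [-1.7, -0.4, 2.0]
grip_width: 0.48
```

```bash
python3 st.py
```

```text
8.05 [ 0.5751 -0.016   0.1134] F [-1.7 -0.4  2. ] Ftool [-2.01  0.74 -1.58] T [-0.01  0.4  -0.77] grip 0.04405131395505935 r 0.11705580994187081 deg -99.29355902454029 toolZ az -101.9136278038589
```

Emit:
{"method": "drive_tool", "body": {
  "motion": [
    [[0,0,0.45,0.001,-0.0002,0,0.044],[0,0,0.45,0.001,-0.0002,0,0.044],[0,0,0.45,0.001,-0.0002,0,0.044],[0,0,0,0,0,0,0.044]]
  ]
}}

```text
time: 8.45
tool_pos: [0.5791, -0.0168, 0.1136]
tcp_rot: [0.301, 0.637, 0.18, 0.686]
wrist_force: [0.5, -0.1, 0.6]
grip_width: 0.477
```

```bash
python3 st.py
```

```text
8.45 [ 0.5791 -0.0168  0.1136] F [ 0.5 -0.1  0.6] Ftool [-0.45  0.38  0.54] T [ 0.07  0.02 -0.87] grip 0.0438091476093478 r 0.11727286210736922 deg -97.27531332763462 toolZ az -100.61546914593296
```

Emit:
{"method": "drive_tool", "body": {
  "motion": [
    [[0,0,0.45,0.001,-0.0002,0,0.044],[0,0,0.45,0.001,-0.0002,0,0.044],[0,0,0.45,0.001,-0.0001,0,0.044],[0,0,0,0,0,0,0.044]]
  ]
}}

```text
time: 8.85
tool_pos: [0.5819, -0.0172, 0.1136]
tcp_rot: [0.294, 0.641, 0.188, 0.684]
wrist_force: [-0.1, -0.7, -0.7]
grip_width: 0.476
```

```bash
python3 st.py
```

```text
8.85 [ 0.5819 -0.0172  0.1136] F [-0.1 -0.7 -0.7] Ftool [ 0.05 -0.96 -0.03] T [ 0.05  0.09 -0.86] grip 0.043706214307356384 r 0.1173541534720998 deg -95.9328682921592 toolZ az -99.24569958825859
```

```bash
python3 - <<'E'
from h import *
for n in ['wrist','side','top']: snap(n,n+'7')
a=cv2.imread('pics/wrist7.png')[110:260,220:420];cv2.imwrite('pics/wristz7.png',cv2.resize(a,(800,600),interpolation=2))
E
```

```text
(no output)
```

View pics/wristz7.png

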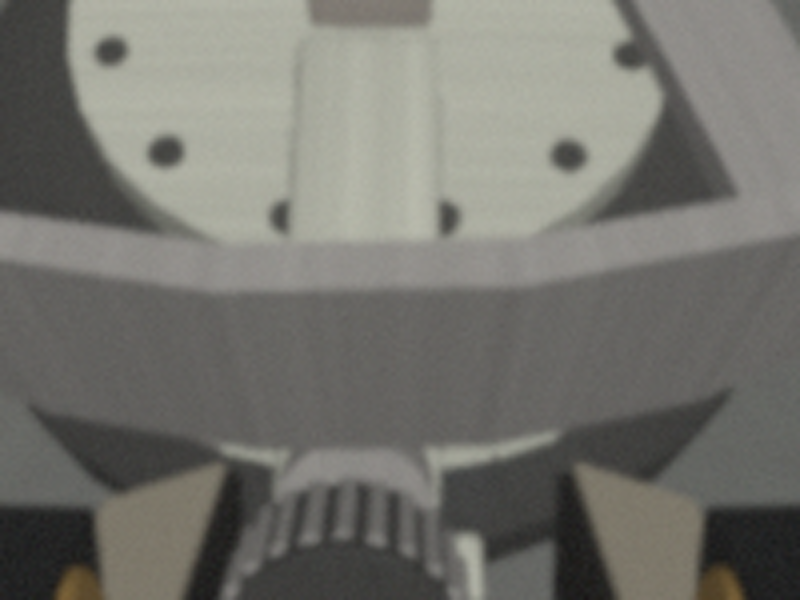

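Emit:
{"method": "drive_tool", "body": {
  "motion": [
    [[0,0,0.45,0.001,-0.0001,0,0.044],[0,0,0.45,0.001,-0.0001,0,0.044],[0,0,0.45,0.001,-0.0001,0,0.044],[0,0,0,0,0,0,0.044]]
  ]
}}

```text
time: 9.4
tool_pos: [0.5846, -0.0174, 0.1135]
tcp_rot: [0.286, 0.645, 0.196, 0.681]
wrist_force: [-0.2, 0.9, -0.0]
grip_width: 0.482
```

```bash
python3 st.py
```

```text
9.4 [ 0.5846 -0.0174  0.1135] F [-0.2  0.9 -0. ] Ftool [ 0.54  0.63 -0.28] T [ 0.05 -0.01 -0.88] grip 0.04424431882021875 r 0.1172852210123683 deg -94.61777056333479 toolZ az -97.86984524753814
```

Emit:
{"method": "drive_tool", "body": {
  "motion": [
    [[0,0,0.45,0.001,-0.0001,0,0.044],[0,0,0.45,0.001,-0.0001,0,0.044],[0,0,0.45,0.001,-0.0001,0,0.044],[0,0,0,0,0,0,0.044]]
  ]
}}

```text
time: 9.8
tool_pos: [0.5875, -0.0176, 0.1135]
tcp_rot: [0.279, 0.648, 0.204, 0.679]
wrist_force: [-0.2, 0.7, -0.7]
grip_width: 0.477
```

```bash
python3 st.py
```

```text
9.8 [ 0.5875 -0.0176  0.1135] F [-0.2  0.7 -0.7] Ftool [ 0.94  0.05 -0.27] T [-0.    0.06 -0.82] grip 0.04380068186058636 r 0.11730364429983023 deg -93.19475041954144 toolZ az -96.51439113919884
```

```bash
python3 - <<'E'
from h import *
for n in ['wrist','side']: snap(n,n+'8')
a=cv2.imread('pics/wrist8.png')[110:260,220:420];cv2.imwrite('pics/wristz8.png',cv2.resize(a,(800,600),interpolation=2))
E
```

```text
(no output)
```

View pics/wristz8.png

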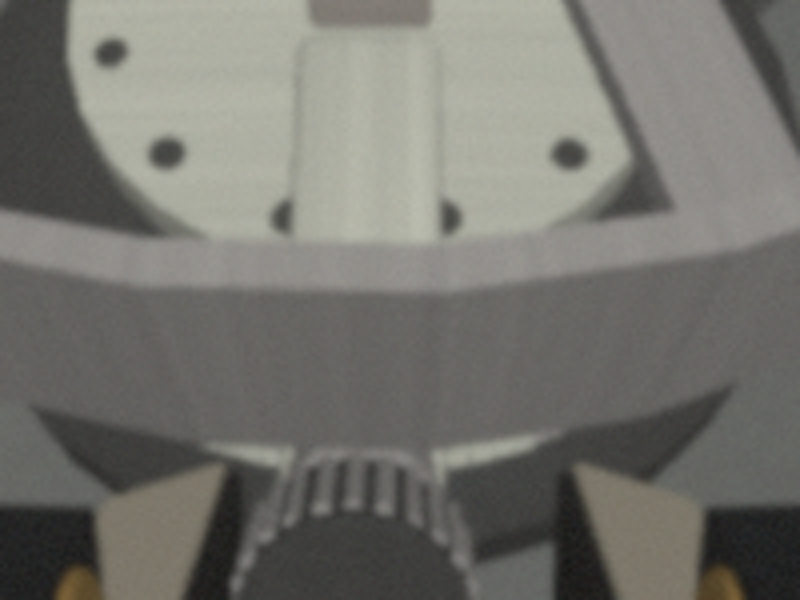

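Emit:
{"method": "drive_tool", "body": {
  "motion": [
    [[0,0,0.4,0.001,-0.0001,0,0.044],[0,0,0.4,0.001,-0.0001,0,0.044],[0,0,0,0,0,0,0.044]]
  ]
}}

```text
time: 10.2
tool_pos: [0.5893, -0.0179, 0.1135]
tcp_rot: [0.274, 0.65, 0.209, 0.677]
wrist_force: [-0.2, -0.0, 0.2]
grip_width: 0.476
```

```bash
python3 st.py
```

```text
10.2 [ 0.5893 -0.0179  0.1135] F [-0.2 -0.   0.2] Ftool [-0.21  0.09 -0.21] T [ 0.04  0.03 -0.83] grip 0.04370670564137516 r 0.1174848514429044 deg -92.29771134674175 toolZ az -95.71617762240524
```

Emit:
{"method": "drive_tool", "body": {
  "motion": [
    [[0,0,0,0.001,-0.0001,0,0.044],[0,0,0,0.001,-0.0001,0,0.044],[0,0,0,0,0,0,0.044]]
  ]
}}

```text
time: 10.5
tool_pos: [0.5905, -0.0181, 0.1134]
tcp_rot: [0.275, 0.65, 0.209, 0.677]
wrist_force: [-2.9, -2.0, 1.1]
grip_width: 0.481
```

```bash
python3 st.py; python3 - <<'E'
from h import *
for n in ['wrist']: snap(n,n+'9')
a=cv2.imread('pics/wrist9.png')[110:260,220:420];cv2.imwrite('pics/wristz9.png',cv2.resize(a,(800,600),interpolation=2))
E
```

```text
10.5 [ 0.5905 -0.0181  0.1134] F [-2.9 -2.   1.1] Ftool [-2.3  -1.08 -2.72] T [ 0.09  0.81 -0.79] grip 0.044162695492176315 r 0.11764431359386217 deg -91.72600423140027 toolZ az -95.71757562768252
```

View pics/wristz9.png

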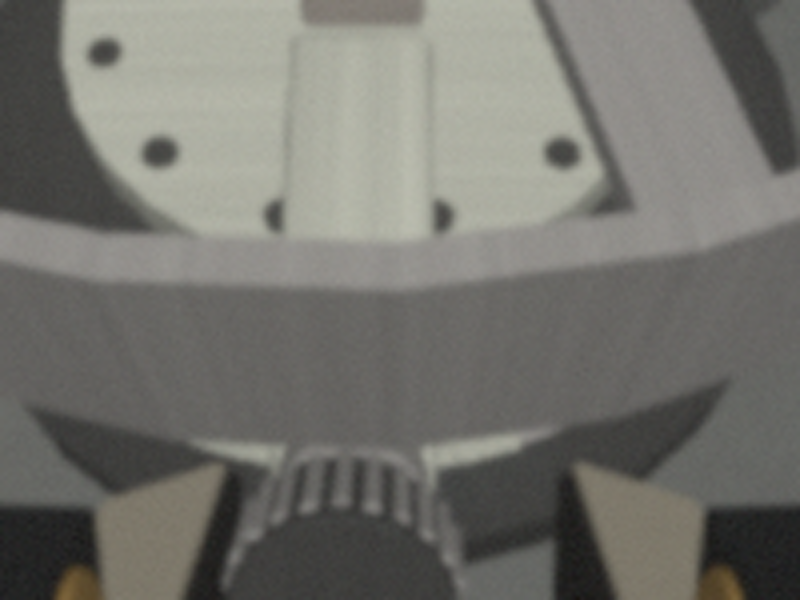

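Emit:
{"method": "drive_tool", "body": {
  "motion": [
    [[0,0,0,0.001,0,0,0.044],[0,0,0,0.001,0,0,0.044],[0,0,0,0,0,0,0.044]]
  ]
}}

```text
time: 10.85
tool_pos: [0.591, -0.0181, 0.1133]
tcp_rot: [0.275, 0.651, 0.209, 0.676]
wrist_force: [-8.7, -2.3, 4.4]
grip_width: 0.479
```

```bash
python3 st.py
```

```text
10.85 [ 0.591  -0.0181  0.1133] F [-8.7 -2.3  4.4] Ftool [-5.41  0.46 -8.46] T [ 0.06  1.96 -0.65] grip 0.044001656095507324 r 0.1176551023598418 deg -91.4815806090905 toolZ az -95.65229661018466
```

Emit:
{"method": "drive_tool", "body": {
  "motion": [
    [[0,0,0,-0.004,0.0004,0,0.044],[0,0,0,-0.004,0.0004,0,0.044],[0,0,0,-0.002,0.0002,0,0.044],[0,0,0,0,0,0,0.044]]
  ]
}}

```text
time: 11.25
tool_pos: [0.5832, -0.017, 0.1136]
tcp_rot: [0.274, 0.65, 0.209, 0.677]
wrist_force: [0.0, -1.1, -0.1]
grip_width: 0.479
```

```bash
python3 st.py; python3 - <<'E'
from h import *
for n in ['wrist']: snap(n,n+'10')
a=cv2.imread('pics/wrist10.png')[110:310,220:420];cv2.imwrite('pics/wristz10.png',cv2.resize(a,(600,600),interpolation=2))
E
```

```text
11.25 [ 0.5832 -0.017   0.1136] F [ 0.  -1.1 -0.1] Ftool [-0.66 -0.9   0.15] T [-0.    0.04 -0.8 ] grip 0.04396105935997699 r 0.1169848281675748 deg -95.27386443095574 toolZ az -95.76127416217061
```

View pics/wristz10.png

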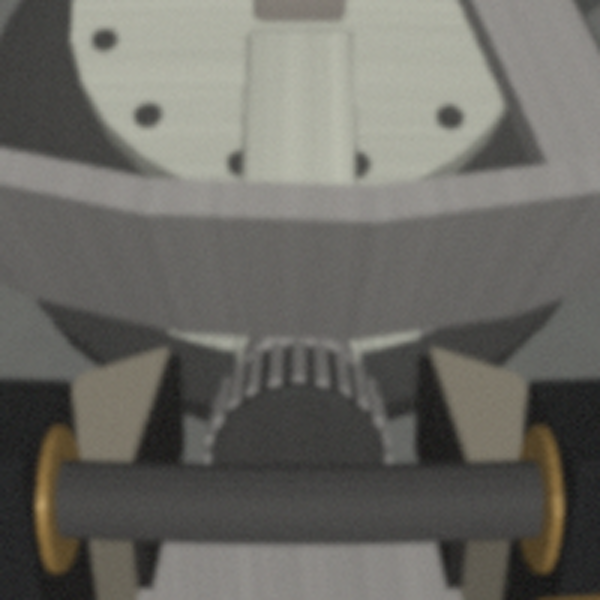

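Emit:
{"method": "drive_tool", "body": {
  "motion": [
    [[0,0,0,-0.003,0.0003,0,0.044],[0,0,0,-0.003,0.0003,0,0.044],[0,0,0,-0.002,0.0002,0,0.044],[0,0,0,-0.001,0.0001,0,0.044],[0,0,0,0,0,0,0.044]]
  ]
}}

```text
time: 11.8
tool_pos: [0.5741, -0.0162, 0.1135]
tcp_rot: [0.275, 0.65, 0.209, 0.677]
wrist_force: [0.1, -0.7, 0.6]
grip_width: 0.478
```

```bash
python3 st.py
```

```text
11.8 [ 0.5741 -0.0162  0.1135] F [ 0.1 -0.7  0.6] Ftool [-0.94 -0.12  0.21] T [ 0.06  0.05 -0.84] grip 0.04391973084835221 r 0.11745314641955659 deg -99.77570327674347 toolZ az -95.75536728775646
```

Emit:
{"method": "drive_tool", "body": {
  "motion": [
    [[0,0,0,-0.001,0.0001,0,0.044],[0,0,0,-0.001,0.0001,0,0.044],[0,0,0,-0.001,0.0001,0,0.044],[0,0,0,-0.001,0.0001,0,0.044],[0,0,0,0,0,0,0.044]]
  ]
}}

```text
time: 12.3
tool_pos: [0.5725, -0.0162, 0.1136]
tcp_rot: [0.274, 0.649, 0.208, 0.679]
wrist_force: [8.5, 0.8, -4.0]
grip_width: 0.477
```

```bash
python3 st.py
```

```text
12.3 [ 0.5725 -0.0162  0.1136] F [ 8.5  0.8 -4. ] Ftool [ 4.15 -1.36  8.39] T [ 0.12 -1.54 -1.23] grip 0.043768032973134606 r 0.11764883040680627 deg -100.55300969743978 toolZ az -95.86533353113542
```

Emit:
{"method": "drive_tool", "body": {
  "motion": [
    [[0,0,0,0.004,-0.0003,0,0.044],[0,0,0,0.005,-0.0005,0,0.044],[0,0,0,0.004,-0.0004,0,0.044],[0,0,0,-0.0006,-0.0064,0.0077,0.044],[0,0,0,-0.0012,-0.0128,0.0153,0.044],[0,0,0,-0.0015,-0.016,0.0192,0.044],[0,0,0,-0.0015,-0.016,0.0192,0.044],[0,0,0,-0.0015,-0.016,0.0192,0.03],[0,0,0,-0.0015,-0.016,0.0192,0.01],[0,0,0,-0.0015,-0.016,0.0192,0]]
  ]
}}

```text
time: 13.3
tool_pos: [0.5732, -0.1174, 0.2339]
tcp_rot: [0.274, 0.65, 0.209, 0.677]
wrist_force: [-1.0, 0.9, 0.5]
grip_width: 0.263
```

```bash
python3 st.py; python3 - <<'E'
from h import *
for n in ['wrist','top','side']: snap(n,n+'11')
a=cv2.imread('pics/side11.png')[140:310,250:420];b=cv2.imread('pics/wrist11.png')[60:260,220:460]
cv2.imwrite('pics/sidez11.png',cv2.resize(a,(600,600),interpolation=2));cv2.imwrite('pics/wristz11.png',cv2.resize(b,(720,600),interpolation=2))
s=telemetry.state();R0=R.from_quat(s['tcp_rot']);M=R0.as_matrix()
X=np.array([0,0,-1.])
for az in range(-60,61,20):
    Z=np.array([np.cos(np.radians(az)),np.sin(np.radians(az)),0])
    T=R.from_matrix(np.c_[X,np.cross(Z,X),Z]);r=(T*R0.inv()).as_rotvec(degrees=True);print(az,r.round(1),np.linalg.norm(r).round(1))
print(s['joint_pos'].round(2))
E
```

```text
13.3 [ 0.5732 -0.1174  0.2339] F [-1.   0.9  0.5] Ftool [ 0.12  1.   -1.06] T [ 0.01  0.05 -0.89] grip 0.024186055011423565 r 0.21791274377493416 deg -95.46453211710728 toolZ az -95.76671519578179
-60 [-34.5  22.9 -52. ] 66.5
-40 [-37.1  16.2 -32.8] 52.2
-20 [-38.9   9.4 -13.7] 42.3
0 [-39.9   2.4   5.5] 40.3
20 [-40.   -4.6  24.7] 47.2
40 [-39.3 -11.6  43.8] 60.0
60 [-37.7 -18.8  62.9] 75.7
[ 0.39  0.55  0.19  1.63 -0.73  1.4   0.76]
```

View pics/wristz11.png

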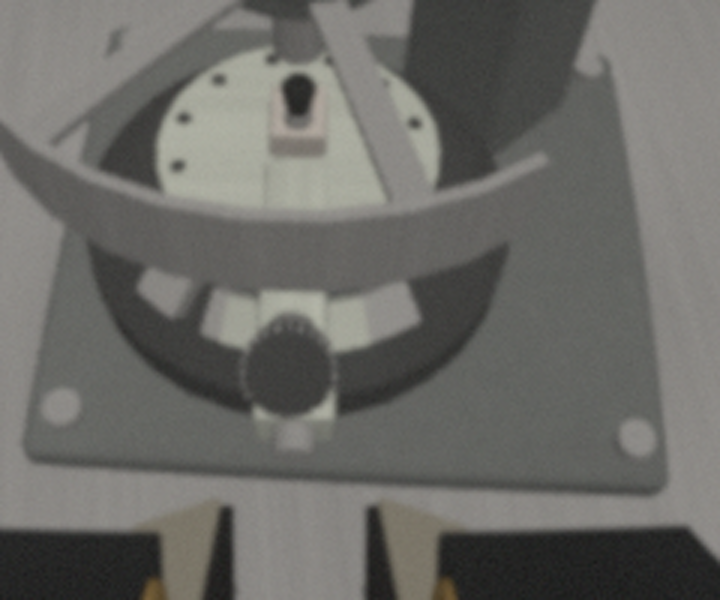

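View pics/sidez11.png

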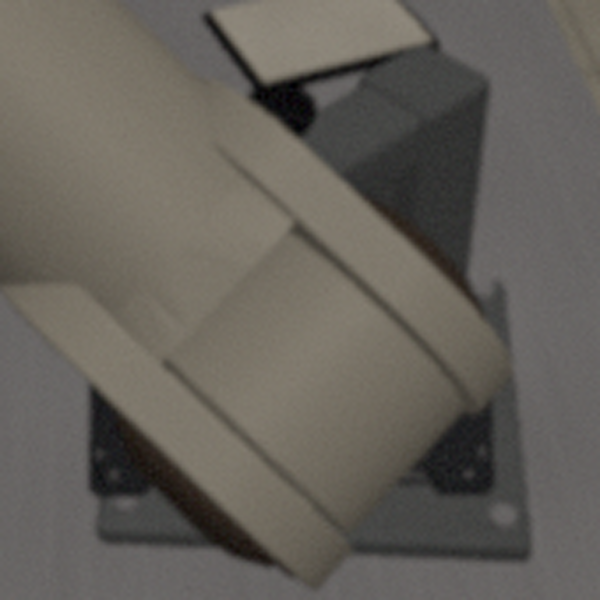

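View pics/top11.png

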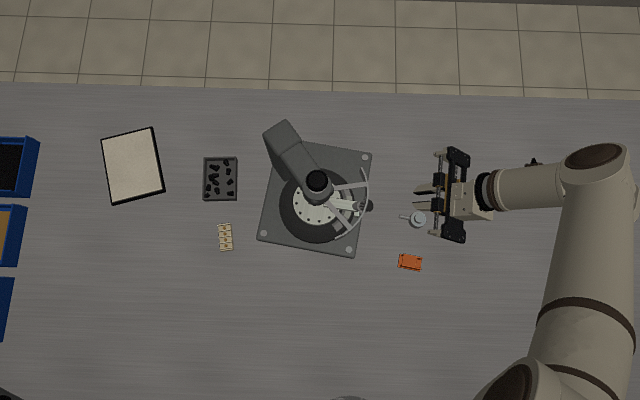

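Emit:
{"method": "drive_tool", "body": {
  "motion": [
    [[-6.6,0.4,0.9,0,0,0.03,0],[-6.6,0.4,0.9,0,0,0.035,0],[-6.6,0.4,0.9,0,0,0.035,0],[-6.7,0.4,0.9,0.002,0.01,0.035,0],[-6.7,0.4,0.9,0.003,0.02,0.03,0],[-6.7,0.4,0.9,0.004,0.03,0,0],[0,0,0,0.004,0.03,0,0],[0,0,0,0.004,0.03,0,0],[0,0,0,0.004,0.03,0,0],[0,0,0,0,0,0,0]]
  ]
}}

```text
time: 14.45
tool_pos: [0.5939, 0.0416, 0.3957]
tcp_rot: [-0.002, 0.709, 0.005, 0.705]
wrist_force: [0.3, 0.4, 0.1]
grip_width: 0.003
```

```bash
python3 st.py; python3 - <<'E'
from h import *
for n in ['wrist','side']: snap(n,n+'12')
s=telemetry.state();print(R.from_quat(s['tcp_rot']).as_matrix().round(3))
E
```

```text
14.45 [0.5939 0.0416 0.3957] F [0.3 0.4 0.1] Ftool [-0.06  0.44  0.3 ] T [-0.02  0.06 -0.12] grip 0.00027931799977347447 r 0.057908348392618034 deg -90.07451952191911 toolZ az -89.46592917802913
[[-0.005 -0.002  1.   ]
 [ 0.001  1.     0.002]
 [-1.     0.001 -0.005]]
```

View pics/wrist12.png

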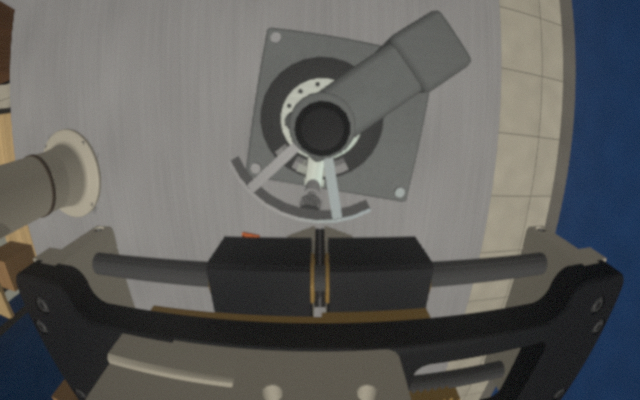

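View pics/side12.png

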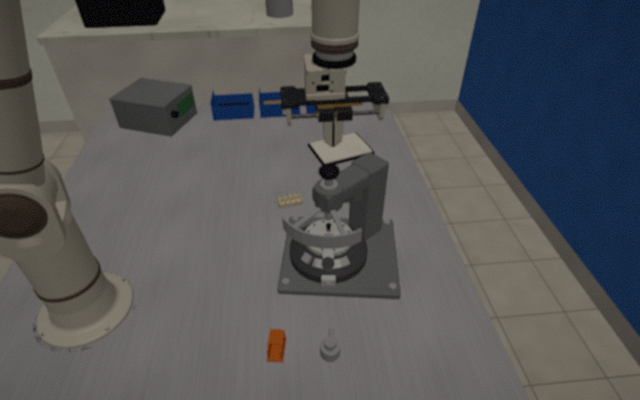

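Wrist view: the ram head is centred at about (322,128). Next I'll convert that to a position.

```bash
python3 - <<'E'
from h import *
w=load('wrist12');g=cv2.cvtColor(w['img'],cv2.COLOR_RGB2GRAY)
m=np.uint8(g<40);m[:90]=0;m[165:]=0;m[:,:285]=0;m[:,360:]=0
n,l,st,c=cv2.connectedComponentsWithStats(m);i=1+np.argmax(st[1:,4]);print(st[i],c[i])
for z in(.288,.298):print(plane(w,c[i],z,True))
print(plane(w,(st[i][0]+st[i][2]/2,st[i][1]+st[i][3]/2),.298,True))
E
```

```text
[296 102  53  53 574] [322.19512195 122.74041812]
[0.59568966 0.10362673 0.288     ]
[0.59565483 0.10417049 0.298     ]
[0.59595102 0.09938128 0.298     ]
```

Emit:
{"method": "drive_tool", "body": {
  "motion": [
    [[0,0,0,0.0005,0.014,-0.005,0],[0,0,0,0.0005,0.015,-0.01,0],[0,0,0,0.0005,0.015,-0.01,0],[0,0,0,0.0005,0.013,-0.015,0],[0,0,0,0,0,-0.015,0],[0,0,0,0,0,-0.015,0],[0,0,0,0,0,-0.01,0],[0,0,0,0,0,-0.006,0],[0,0,0,0,0,0,0]]
  ]
}}

```text
time: 15.45
tool_pos: [0.5963, 0.0909, 0.3102]
tcp_rot: [0.001, 0.709, 0.0, 0.706]
wrist_force: [0.2, -0.2, 0.4]
grip_width: 0.001
```

```bash
python3 st.py; python3 - <<'E'
from h import *
for n in ['wrist','side']: snap(n,n+'13')
a=cv2.imread('pics/side13.png')[60:260,240:440];cv2.imwrite('pics/sidez13.png',cv2.resize(a,(600,600),interpolation=2))
E
```

```text
15.45 [0.5963 0.0909 0.3102] F [ 0.2 -0.2  0.4] Ftool [-0.45 -0.17  0.17] T [ 0.01  0.07 -0.04] grip 7.79164961745257e-05 r 0.008856001102277125 deg -75.09263347380441 toolZ az -90.06409997735335
```

View pics/wrist13.png

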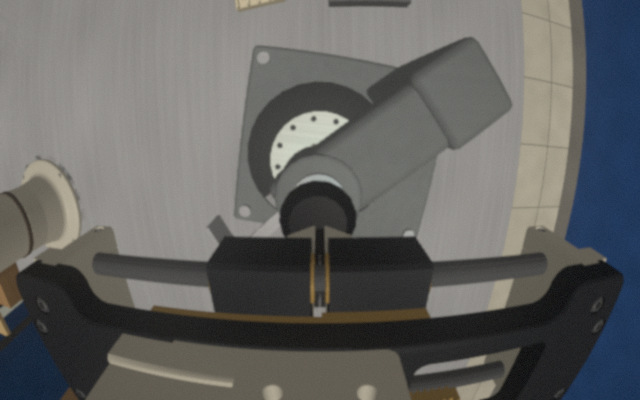

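View pics/sidez13.png

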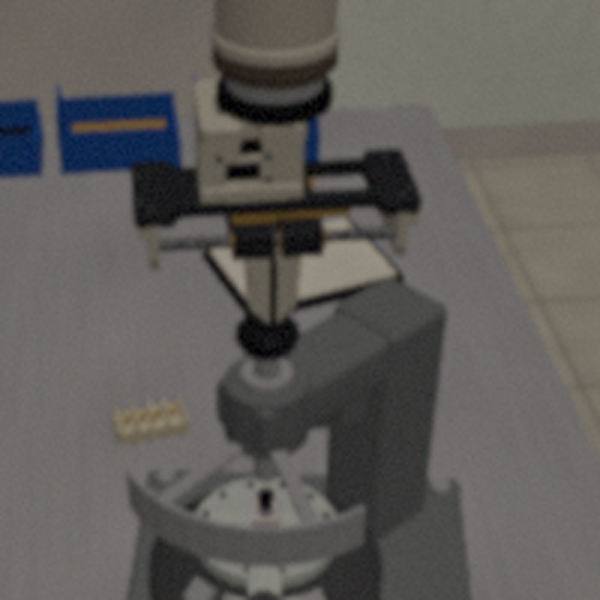

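Emit:
{"method": "drive_tool", "body": {
  "motion": [
    [[0,0,0,0,0.004,0,0],[0,0,0,0,0.004,-0.003,0],[0,0,0,0,0,-0.004,0],[0,0,0,0,0,-0.004,0],[0,0,0,0,0,-0.004,0],[0,0,0,0,0,-0.003,0],[0,0,0,0,0,-0.003,0],[0,0,0,0,0,-0.003,0],[0,0,0,0,0,0,0]]
  ]
}}

```text
time: 16.45
tool_pos: [0.5968, 0.0989, 0.2881]
tcp_rot: [0.001, 0.708, 0.0, 0.706]
wrist_force: [-3.3, 0.7, 7.5]
grip_width: 0.007
```

```bash
python3 st.py
```

```text
16.45 [0.5968 0.0989 0.2881] F [-3.3  0.7  7.5] Ftool [-7.49  0.76 -3.35] T [ 0.04  0.77 -0.06] grip 0.0006089808199286324 r 0.0028618233976708224 deg -12.074623896108282 toolZ az -90.07324759006067
```

Emit:
{"method": "drive_tool", "body": {
  "motion": [
    [[0,0,0,0,0,-0.002,0],[0,0,0,0,0,-0.002,0],[0,0,0,0,0,-0.002,0],[0,0,0,0,0,0,0]]
  ]
}}

```text
time: 16.85
tool_pos: [0.5968, 0.0989, 0.2827]
tcp_rot: [0.001, 0.708, 0.0, 0.707]
wrist_force: [-5.1, 0.1, 9.5]
grip_width: 0.004
```

```bash
python3 st.py
```

```text
16.85 [0.5968 0.0989 0.2827] F [-5.1  0.1  9.5] Ftool [-9.46  0.13 -5.11] T [ 0.01  0.96 -0.05] grip 0.0003711811686525079 r 0.002885149791338337 deg -12.001269708011135 toolZ az -90.07250478376457
```

Emit:
{"method": "drive_tool", "body": {
  "motion": [
    [[0,0,0,0,0,-0.002,0],[0,0,0,0,0,-0.002,0],[0,0,0,0,0,0,0]]
  ]
}}

```text
time: 17.15
tool_pos: [0.5969, 0.0989, 0.2803]
tcp_rot: [0.001, 0.707, 0.0, 0.707]
wrist_force: [-7.1, -0.7, 15.6]
grip_width: 0.005
```

```bash
python3 st.py
```

```text
17.15 [0.5969 0.0989 0.2803] F [-7.1 -0.7 15.6] Ftool [-15.62  -0.64  -7.14] T [-0.01  1.58 -0.19] grip 0.00042288748872970703 r 0.002931551161534283 deg -11.460142970534129 toolZ az -90.07684227976289
```

Emit:
{"method": "drive_tool", "body": {
  "motion": [
    [[0,0,0,0,0,-0.0015,0],[0,0,0,0,0,-0.0015,0],[0,0,0,0,0,0,0],[0,0,0,0,0,0,0]]
  ]
}}

```text
time: 17.55
tool_pos: [0.597, 0.0989, 0.2801]
tcp_rot: [0.002, 0.707, 0.001, 0.707]
wrist_force: [-12.2, -2.1, 28.4]
grip_width: 0.005
```

```bash
python3 st.py
```

```text
17.55 [0.597  0.0989 0.2801] F [-12.2  -2.1  28.4] Ftool [-28.45  -2.05 -12.14] T [ 0.03  2.94 -0.47] grip 0.0004557751047659746 r 0.003014284144169748 deg -11.184505954344424 toolZ az -90.0829851468856
```

Emit:
{"method": "drive_tool", "body": {
  "motion": [
    [[0,0,0,0,0,0.003,0],[0,0,0,0,0,0.005,0],[0,0,0,0,0,0.006,0],[0,0,0,0,0,0.006,0],[0,0,0,0,0,0.008,0],[0,0,0,0,0,0.015,0],[0,0,0,0,0,0.025,0],[0,0,0,0,0,0.025,0],[0,0,0,0,-0.02,0.02,0],[0,0,0,0,-0.03,0.01,0]]
  ]
}}

```text
time: 18.55
tool_pos: [0.5975, 0.0507, 0.3993]
tcp_rot: [-0.0, 0.707, 0.002, 0.707]
wrist_force: [0.1, -0.1, -0.1]
grip_width: 0.003
```

Emit:
{"method": "drive_tool", "body": {
  "motion": [
    [[0,0,0,-0.015,-0.03,0.01,0],[0,0,0,-0.015,-0.03,0.005,0],[0,0,0,-0.015,-0.03,0,0],[0,0,0,-0.015,-0.03,0,0],[0,0,0,0,0,0,0],[0,0,0,0,0,0,0]]
  ]
}}

```text
time: 19.15
tool_pos: [0.5366, -0.0721, 0.4126]
tcp_rot: [0.002, 0.708, -0.001, 0.706]
wrist_force: [0.8, 0.9, 0.7]
grip_width: 0.004
```

```bash
python3 st.py; python3 - <<'E'
from h import *
for n in ['wrist','side','top']: snap(n,n+'14')
a=cv2.imread('pics/side14.png')[145:305,260:420];b=cv2.imread('pics/side0.png')[145:305,260:420]
cv2.imwrite('pics/sidez14.png',cv2.resize(np.hstack([b,a]),(800,400),interpolation=2))
a=cv2.imread('pics/top14.png')[110:290,180:450];cv2.imwrite('pics/topz14.png',cv2.resize(a,(800,533),interpolation=2))
E
```

```text
19.15 [ 0.5366 -0.0721  0.4126] F [0.8 0.9 0.7] Ftool [-0.72  0.91  0.78] T [ 0.01 -0.02 -0.05] grip 0.00035721888222354863 r 0.18095391093891644 deg -108.49927827541562 toolZ az -90.20332773766066
```

View pics/sidez14.png

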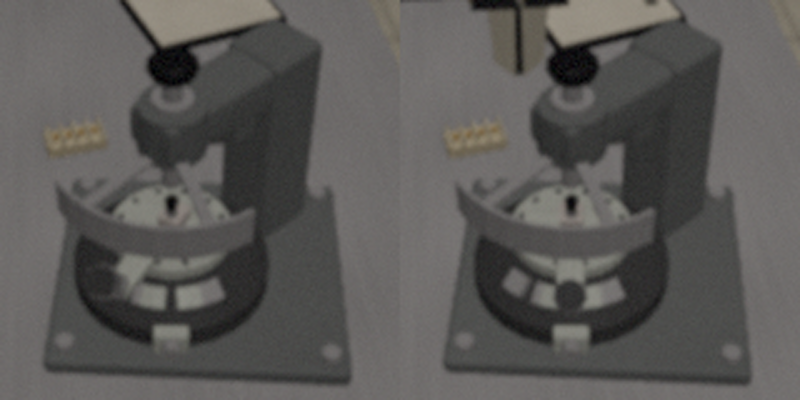

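View pics/topz14.png

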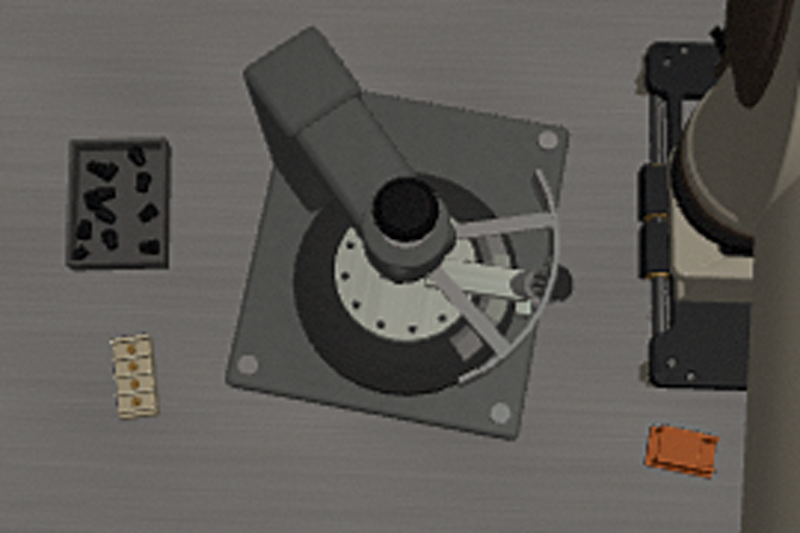

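View pics/wrist14.png

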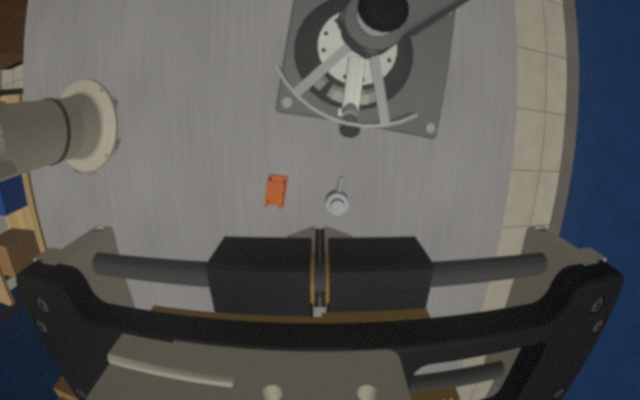

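```bash
python3 -c "
from cell import hand_in; print(hand_in())"
```

```text
the job is handed in; nothing more can be done
None
```

The plunger is home in the next hole with the stage locked, the palm head was then pressed to its stop, and I handed the job in at about 19 s.

**What I did:** I gripped the knob along its leaning axis and pulled it about 13–14 mm. I swung the stage about 22° counter-clockwise and let go so the pin rode on the land. Then I nudged the knob on with one open finger until the pin snapped in, about 30° (0.53 rad) from the first hole. After backing away, I pushed the palm head down with closed fingers, let it rise and moved clear.

**Last checks:**
- **Lock:** pushing the knob met firm resistance of about 8.5 N both ways, with only the pin's play between. In the wrist picture the knob sits as deep as it did at the start, right above the lug.
- **Ram:** it went down about 18 mm, and another 3 mm commanded gave only 0.2 mm of movement while the force rose from 15.6 to 28.4 N, so it was at the stop. The side picture afterwards shows the head back at its starting height.
- **Loose parts:** the tray, cover and terminal block look unmoved in the final views. The pitot body was hidden from the top camera by the arm at the end. The wrist camera showed it upright, and it was in its starting place in the previous top view.

**What disagreed:** the top camera's positions were 4–6 mm off from the side and wrist cameras, so I used the wrist and side values. Pressing the ram also showed a sideways force of up to 12 N. I took this to be friction at the fingertips, and it disappeared when I lifted off.

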